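# Hold the test fixture's sprung shutter half open

## Robot

A 6-joint arm with a two-finger parallel gripper is mounted at the origin on a cart in front of the work surface, level with it; the furniture and walls round the work are solid. World frame = base frame: x ahead of the robot, y to its left, z up, the work surface at z = 0. Lengths are in m, angles in rad, forces in N, time in s.
With the tool pointing down it reaches from about 0.3 to 0.775 m from the base axis. Payload 14.6 kg.
Tool frame: the origin (TCP) lies at the very end of the fingers, on their centre line; the grasp point (between the pads) lies ctrl.tcp_to_grasp behind it (ctrl.tcp_to_grasp is the distance from the TCP to the grasp point, in m); x points along the fingers, y is the direction in which the jaws open and shut, and the axes are right-handed (so a half turn about x gives the same grasp; the last joint's range is limited). The gripper opens to 94 mm and grips with 3 to 60 N. Pads are 16 mm wide; open, the fingers measure 119 mm over their backs; the gripper's body (75 mm by 177 mm) begins 78 mm behind the grasp point.
Start: joints at [1.089, 0.3, 1.521, -0, 1.321, -0.067], TCP at [0.222, 0.503, 0.205] pointing down, gripper open.
Joint ranges: [-3.03, 3.03], [-0.79, 2.21], [0.23, 2.52], [-1.04, 4.18], [0, 3.07], [-2.55, 2.55]. Speed limits (rad/s): [2.22, 2.22, 2.57, 3.14, 3.14, 3.14].

## Interface

Orientations are given as [roll, pitch, yaw] about the fixed x, y, z axes, in that order (R = Rz(yaw) Ry(pitch) Rx(roll)).
In Python, from station import ctrl gives the robot as it stands.
- The arm moves only by the tool play_rows, never from a script. Its argument "increments" is a list that holds one entry, the list of rows, each a list of 5 numbers: the closure in counts, from 0 (fully open) to 255 (shut), then the shift along the tool's x, y, z in cm, then the turn about the tool's x in degrees. A call has 1 to 12 rows; each row shifts and turns the commanded pose from where the row before left it, along the tool's axes as they then stand; what a row does not reach is not made up. A row lasts 1/12 s, in which the tool goes at most 41.7 mm and 7.16 degrees, less where a joint would pass 70% of its speed; a pose out of reach is approached as far as the arm can. A call is refused whole if a number of a shift passes 4.17 or a number of a turn 7.16, either way. A call with a gripper value outside its range is refused whole. The fingers move at their own pace and stop on an object; "newtons" is the grip in N (left out, the last holds). Time passes only in rows, so rows that do not move let the fingers close. It gives the time, the measured TCP pose, the force and the opening at its end, in the units of the state.
- ctrl.get_obs(): the state, without advancing time (a new reading comes with each control period).
- ctrl.camera(name): name is "scene" or "top"; returns the picture (420x560x3 uint8, red, green, blue); there is no depth.
- ctrl.calibration(name): a dict with "fx", "fy", "cx", "cy" (pixels), "k1" (the pictures are not rectified: a ray, as slopes to the right and down, at radius r is drawn at 1 + k1 r^2 times it, then the intrinsics apply), "rvec" (rotation vector, rad) and "tvec" (3), from world to camera coordinates, as OpenCV has them. Camera axes: x right, y down, z forward; pixel columns grow to the right and rows downward; lengths in m; the calibration is good to about 2 mm. A picture is of the moment at which its call begins. calibration takes no time and is no camera call.
- ctrl.hand_in(): hands the job in, once; it reports no verdict.
The state is a dict: "time_s": time; "qpos": joint angles; "joint_vel": joint speeds; "tau": joint torques, N m; "ee_pos": TCP position; "eef_rot": TCP orientation; "force": force on the tool from outside, world axes, zero at the start; "moment": the same for the moment, N m; "grip_width": finger opening in m.
Only numpy, scipy, OpenCV 4.12 (cv2) and the standard library are available. Lean on these libraries where they do the work, as an engineer would, in place of code of your own. Each camera call takes 0.05 s, during which the arm holds its last target.

## Task

In the transformer test fixture, push the carriage with its transformer fully home under the hood, swing the locking lever fully across the carriage's front, and only then slide the hood's sprung shutter by its handle to half its travel, so that the first window is open and the second stays covered at all times. Finish while still holding the shutter there by its handle, steady, since it springs shut if let go. Leave the loose things round the fixture alone.

Things in the scene. Friction and masses are not known exactly. Their poses are not given: they have to be found in the camera images.
- fixture: transformer test fixture, bolted down: grey base plate 182x216x12 mm carrying a hood (roof top at z = 66 mm) with two windows in its roof and a guide rail along its front and rear edges (top at 74 mm). Origin on the worktop under the middle of the hood's front edge; +x points away from the operator into the hood, +y to the left, z up. The hood covers x 0 to 74 mm, y -120 to 54 mm; the base covers x -102 to 80, y -128 to 88 mm. Only its yaw and place vary.
- carriage (a joint): how far the carriage is out, m: 0 = fully home (hard stop), 0.050 = fully out. It is an aluminium tray 106 mm long and 90 mm wide that carries a transformer and slides along the fixture's x on the base, inward along +x. Friction about 2 N, no spring: it stays where it is left.
- carriage_face (a point): push point on the outer (-x) face of the carriage's upright front wall, 18 mm to the right (-y) of the wall's middle and 28 mm above the worktop. The wall is 90 mm wide and stands from 13 to 40 mm above the worktop. Home, this point is at fixture x = -40 mm, y = -18 mm; moves with the carriage.
- lock (a joint): angle of the locking lever, rad, about a vertical axis, growing anticlockwise seen from above: 0 = arm points to the fixture's -x (open), 1.571 (stop) = arm lies along -y across the front of the carriage (locked); range -0.5 to 1.571. It is locked from 1.4 on. Stiff: about 2 N at the knob, stays where it is left. The arm strikes the carriage and cannot close unless the carriage is home (2.5 mm clear of its front wall when locked).
- lock_knob (a point): centre height of the black upright knob at the lever's end: diameter 14 mm, from 39 to 81 mm above the worktop, this point at 62 mm (above the carriage wall); 42 mm from the pivot. The arm below it is 15 mm wide and 10 mm thick, 22 to 32 mm above the worktop. Moves with the lever.
- lock_pivot (a point): point on the lever's pivot axis, 62 mm above the worktop, at fixture x = -50.5 mm, y = +62 mm
- shutter_slide (a joint): how far the shutter is open, m: 0 = shut over both windows, 0.070 = fully open, opening towards the fixture's -y (right). Half travel is 0.035. A spring pulls it shut with 2 N at 0, rising evenly to 9 N at 0.070 (5.5 N at half travel); it flies shut if let go. The shutter is an aluminium plate 60x80x3 mm on top of the hood. The first (+y) window, y 12 to 36 mm, is fully bared from 0.028; the second (-y) window, y -36 to -10 mm, begins to show at 0.050.
- shutter: the sprung shutter: aluminium plate 60x80x3 mm on the hood (top at 70 mm) with a black upright tab handle on it. Handle 26 mm along the fixture's x, 10 mm thick along y (pinch it there), from 73 to 105 mm above the worktop, on a foot 32x18x3 mm; its middle lies at x = 37 mm, y = 0 in this body's frame. The frame coincides with the fixture's frame when shut and moves with the shutter.
- shutter_grip (a point): centre of the shutter's handle, 90 mm above the worktop, 20 mm above the shutter's top; moves with the shutter
- small_transformer: yellow taped transformer, 31x43x29 mm, standing loose on the worktop; origin at the centre of its underside. Bystander, to be left alone.
- mug: blue-grey mug, 80x110x94 mm with its handle, standing loose; origin at the centre of its underside. Bystander, to be left alone.
- glue: slim white glue bottle with a red cap, diameter 32, 87 mm high, standing loose; origin at the centre of its underside. Bystander, to be left alone.
- toroid: wire-wound ring inductor, 40x46x12 mm, lying loose; origin at the centre of its underside. Bystander, to be left alone.

How it is judged:
By the outcome, as a careful person would: the job done as asked, in the order asked, and still so for the second after the job is handed in, while the arm keeps its last pose, push and grip.
It also fails if it takes over 53 s, if anything falls off the work surface, if the arm or the gripper's body presses on something with over 40 N, if the wrist force passes 120 N, or if a joint passes its speed limit or range.

## Working session

There is one attempt and no reset: what is moved stays moved. The work goes in short steps, Python scripts to look and compute and a tool call to move; the robot and the scene stay as the last step left them, time stands still between calls to the robot, and variables do not carry over. Pictures are saved under pics/ and viewed, and the job is handed in when it is done.

Besides the shell and the picture viewer there is one more tool, called after "Emit:" as name([rows], argument=value, ...), one row to a line, values as JSON. play_rows: Moves the arm, as the interface text tells. Its arguments: {"type":"object","properties":{"increments":{"type":"array"},"newtons":{"type":"number"}},"required":["increments"]}

```bash
ls; mkdir -p pics; python3 - <<'E'
from station import ctrl
import cv2
for n in("scene","top"):
    cv2.imwrite(f"pics/{n}0.png",ctrl.camera(n)[:,:,::-1]); print(n,ctrl.calibration(n))
print(ctrl.get_obs(),ctrl.tcp_to_grasp)
E
```

```text
pics
scene {'fx': 504.76284908267115, 'fy': 504.76284908267115, 'cx': 281.94693609801976, 'cy': 211.34743869772691, 'k1': -0.11900397219553831, 'rvec': array([ 2.18356064, -0.69808444,  0.31167031]), 'tvec': array([-0.39368598,  0.30339598,  1.03003   ])}
top {'fx': 517.0656437758837, 'fy': 517.0656437758837, 'cx': 277.22743304401183, 'cy': 206.1244739228668, 'k1': -0.15070107096534419, 'rvec': array([ 2.16695296, -2.12471596,  0.14750351]), 'tvec': array([0.0558138 , 0.52460912, 1.65673628])}
{'time_s': 0.1, 'qpos': array([ 1.08939797e+00,  3.00402210e-01,  1.52153335e+00,  1.12893187e-05,
        1.32068262e+00, -6.65913657e-02]), 'joint_vel': array([ 0.00082605, -0.00298181, -0.00263296, -0.00015867, -0.00093896,
       -0.00046651]), 'tau': array([-7.55140377e-05, -5.32656884e+01, -3.53276610e+01,  7.09116552e-02,
        2.35636916e-02, -1.14385380e-04]), 'ee_pos': array([0.22154292, 0.50314809, 0.20494431]), 'eef_rot': array([-1.64805032,  1.56977075, -2.06286011]), 'force': array([-0.09860919,  0.41003787, -1.1642786 ]), 'moment': array([-0.05526091,  0.01600862, -0.00131645]), 'grip_width': 0.09399437616604481} 0.0188
```

View pics/scene0.png

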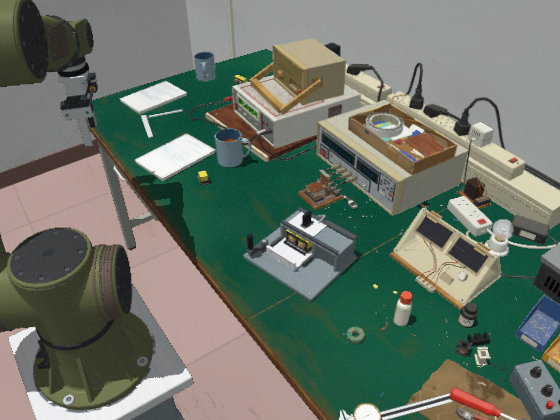

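View pics/top0.png

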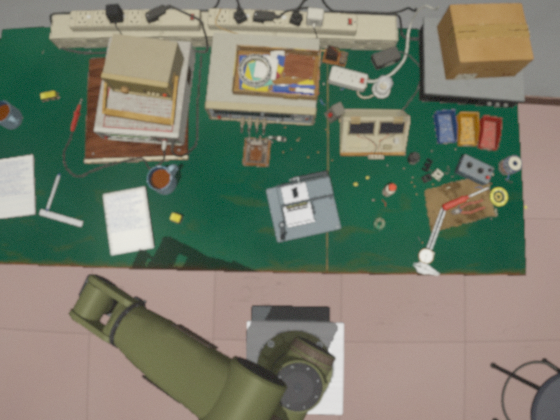

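The fixture is at about (303,207) in the top view and (302,252) in the scene view. Zooming in on both.

```bash
cat > h.py <<'E'
import numpy as np, cv2
from station import ctrl
def cal(n):
    c=ctrl.calibration(n); K=np.array([[c['fx'],0,c['cx']],[0,c['fy'],c['cy']],[0,0,1]])
    return K,np.array([c['k1'],0,0,0,0.]),cv2.Rodrigues(np.array(c['rvec']))[0],np.array(c['tvec'])
def ray(n,px):
    K,d,R,t=cal(n); u=cv2.undistortPoints(np.array([[px]],float),K,d)[0,0]
    return -R.T@t, R.T@np.array([u[0],u[1],1])
def onplane(n,px,z):
    o,v=ray(n,px); return o+v*(z-o[2])/v[2]
def proj(n,P):
    K,d,R,t=cal(n); return cv2.projectPoints(np.atleast_2d(np.array(P,float)),cv2.Rodrigues(R)[0],t,K,d)[0][:,0]
E
python3 - <<'E'
import cv2
for n,(x,y,w,h,s) in dict(scene=(235,190,130,115,6),top=(255,165,95,85,8)).items():
    i=cv2.imread(f"pics/{n}0.png")[y:y+h,x:x+w]
    cv2.imwrite(f"pics/{n}0z.png",cv2.resize(i,(w*s if w*s<800 else 800,min(600,h*s)) if 0 else None,fx=min(s,600/h,800/w),fy=min(s,600/h,800/w),interpolation=cv2.INTER_CUBIC)); print(min(s,600/h,800/w))
E
```

```text
5.217391304347826
7.0588235294117645
```

```bash
python3 - <<'E'
from h import *
for p in [(267,207),(328,174),(341,230),(274,242)]: print(p,onplane("top",p,0.012))
E
```

```text
(267, 207) [0.52341292 0.10021927 0.012     ]
(328, 174) [ 0.63939018 -0.10218775  0.012     ]
(341, 230) [ 0.45128204 -0.14644806  0.012     ]
(274, 242) [0.40740593 0.07453356 0.012     ]
```

View pics/scene0z.png

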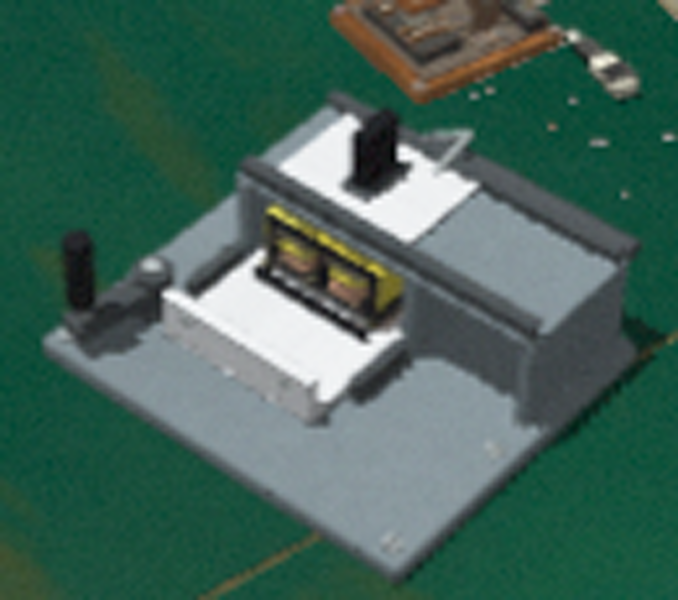

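View pics/top0z.png

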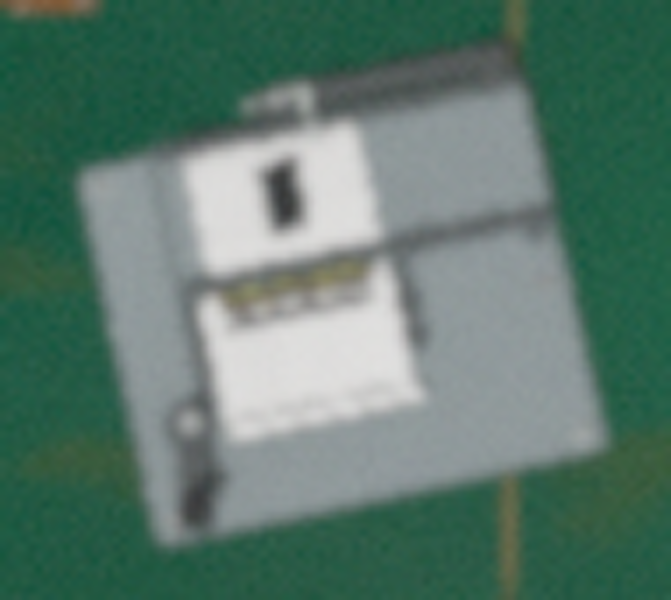

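The scene shows the carriage out, the lever open with its knob at the near left, and the shutter shut with its handle at about (282,195) in the zoomed top view. I'll now fit the base edges.

```bash
python3 - <<'E'
from h import *
s,ox,oy=7.0588,255,165
def z2p(z,s=s,o=(255,165)): return ((z[0]+.5)/s-.5+o[0],(z[1]+.5)/s-.5+o[1])
im=cv2.imread("pics/top0.png"); hsv=cv2.cvtColor(im,cv2.COLOR_BGR2HSV)
print(hsv[225,262],hsv[225,330])
fg=255-cv2.inRange(hsv,(50,110,0),(100,255,255))
gray=(hsv[:,:,1].astype(float)) # saturation: subpixel edges
def edge(a,b,n):  # sub-pixel edges along line a-b, search along normal
    a,b=np.array(a),np.array(b); d=(b-a)/np.linalg.norm(b-a); nn=np.array([-d[1],d[0]])
    out=[]
    for f in np.linspace(.06,.94,n):
        p=a+f*(b-a); t=np.arange(-4,4.01,.25); q=p+t[:,None]*nn
        v=cv2.remap(gray.astype(np.float32),q[:,0].astype(np.float32)[None],q[:,1].astype(np.float32)[None],cv2.INTER_LINEAR)[0]
        g=np.abs(np.gradient(cv2.GaussianBlur(v[None],(9,1),1.5)[0])); k=g[3:-3].argmax()+3
        out.append(p+t[k]*nn)
    return np.array(out)
C=dict(FL=z2p((160,548)),FR=z2p((608,440)),RL=z2p((78,175)))
RRm=z2p((548,205))
def w(pts): return np.array([onplane("top",p,.012)[:2] for p in pts])
def line(P):
    vx,vy,x,y=cv2.fitLine(P.astype(np.float32),cv2.DIST_HUBER,0,.001,.001).ravel(); 
    r=np.abs((P-[x,y])@[-vy,vx]); return np.array([x,y]),np.array([vx,vy]),r
L={}
for k,a,b in(("front",C["FL"],C["FR"]),("left",C["FL"],C["RL"]),("right",C["FR"],RRm)):
    p,d,r=line(w(edge(a,b,30))); L[k]=(p,d); print(k,p,d,np.degrees(np.arctan2(d[1],d[0])),np.median(r),r.max())
def inter(A,B):
    s=np.linalg.solve(np.c_[A[1],-B[1]],B[0]-A[0]); return A[0]+s[0]*A[1]
fl=inter(L["front"],L["left"]); fr=inter(L["front"],L["right"]); print(fl,fr,np.linalg.norm(fl-fr), w([C['RL']]))
yv=(fl-fr)/np.linalg.norm(fl-fr); xv=np.array([yv[1],-yv[0]])
c=(fl+fr)/2; O=c+.102*xv-(-.020)*yv
yaw=np.arctan2(xv[1],xv[0]); print("origin",O,"yaw",yaw,np.degrees(yaw))
np.save("fix.npy",[O[0],O[1],yaw])
# check: scene projections
def F(x,y,z): return [O[0]+x*xv[0]+y*yv[0],O[1]+x*xv[1]+y*yv[1],z]
names=dict(FL=(-.102,.088,.012),FR=(-.102,-.128,.012),RL=(.08,.088,.012),pivot=(-.0505,.062,.032),handletop=(.037,0,.105),hoodFR=(0,-.12,.074),hoodFL=(0,.054,.074),hoodRR=(.074,-.12,.074),knob0=(-.0925,.062,.081))
for n,sc in(("top",(7.0588,255,165)),("scene",(5.2174,235,190))):
    i=cv2.imread(f"pics/{n}0z.png")
    for k,P in names.items():
        p=proj(n,F(*P))[0]; z=((p-np.array(sc[1:])+.5)*sc[0]-.5); cv2.drawMarker(i,tuple(int(round(v)) for v in z),(0,0,255),0,12,1)
    cv2.imwrite(f"pics/{n}_chk.png",i)
E
```

```text
[ 77 156  90] [ 99  21 157]
front [ 0.43166542 -0.0506389 ] [ 0.23262952 -0.9725654 ] -76.548065 0.0004560583735518245 0.0015199373746817562
left [0.47229847 0.08315033] [0.97289175 0.23126096] 13.37132 0.0003889861572484236 0.002735060451584283
right [ 0.5080218  -0.13639177] [0.9719368  0.23524208] 13.605893 0.0005518748033513955 0.0023599102662147037
[0.40357175 0.06681366] [ 0.4552329  -0.14916849] 0.22207467 [[0.58283636 0.1061843 ]]
origin [0.5239514  0.00200211] yaw 0.23478055 13.451934
```

View pics/top_chk.png

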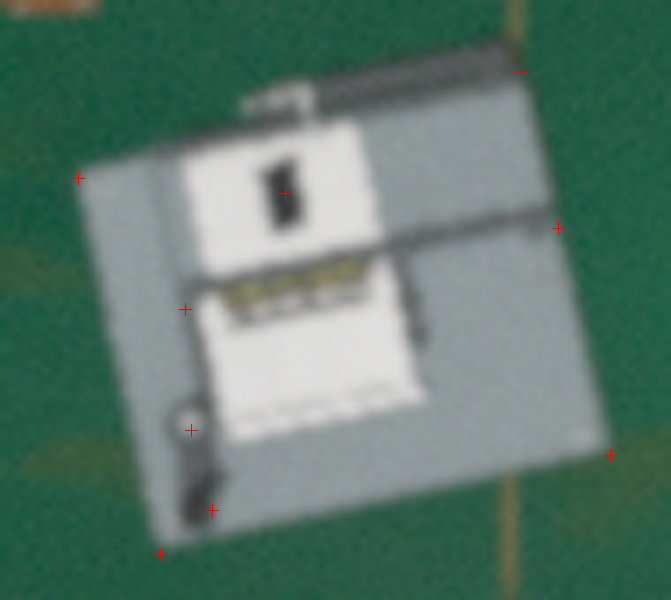

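View pics/scene_chk.png

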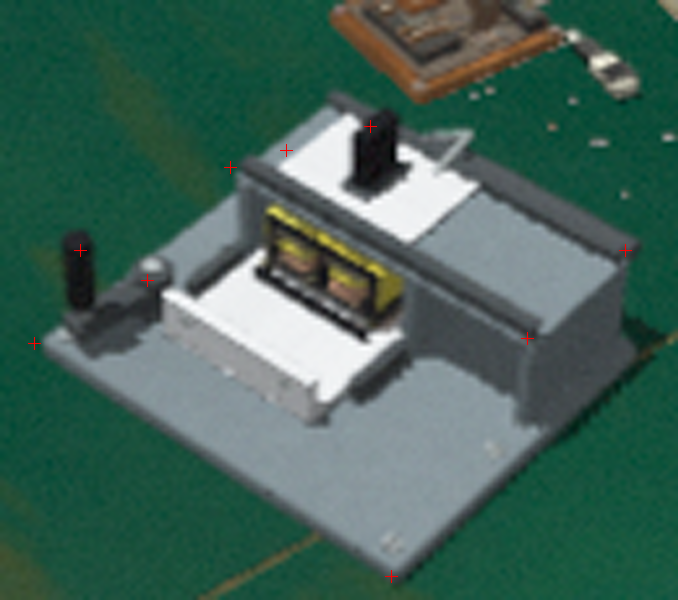

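The fitted width is 222 mm against 216, and the markers sit about 2 px low. The front-edge fit probably picked up the rim or its shadow. I'll do a rigid fit from several known points in both views instead.

```bash
cat >> h.py <<'E'
Z=dict(top=(7.0588,255,165),scene=(5.2174,235,190))
def z2p(n,z): s,a,b=Z[n]; return ((z[0]+.5)/s-.5+a,(z[1]+.5)/s-.5+b)
def tri(a,b):
    (o1,v1),(o2,v2)=ray("top",a),ray("scene",b); v1=v1/np.linalg.norm(v1);v2=v2/np.linalg.norm(v2)
    s=np.linalg.lstsq(np.c_[v1,-v2],o2-o1,rcond=None)[0]; p,q=o1+s[0]*v1,o2+s[1]*v2
    return (p+q)/2,np.linalg.norm(p-q)
def rigid(A,B):
    A,B=np.array(A),np.array(B); a,b=A.mean(0),B.mean(0); H=(A-a).T@(B-b)
    th=np.arctan2(H[0,1]-H[1,0],H[0,0]+H[1,1]); R=np.array([[np.cos(th),-np.sin(th)],[np.sin(th),np.cos(th)]])
    t=b-R@a; return t,th,B-(A@R.T+t)
E
python3 - <<'E'
from h import *
pts={"top":{"FL":(160,546),"FR":(606,440),"RL":(79,176),"pivot":(188,421),"han":(280,193)},
"scene":{"FL":(46,341),"FR":(397,570),"pivot":(154,267),"han":(379,115)}}
G=dict(FL=(-.102,.088,.012),FR=(-.102,-.128,.012),RL=(.08,.088,.012),pivot=(-.0505,.062,.036),han=(.037,0,.105))
for n in pts:
    A=[G[k][:2] for k in pts[n]];B=[onplane(n,z2p(n,p),G[k][2])[:2] for k,p in pts[n].items()]
    t,th,r=rigid(A,B); print(n,t,th,np.degrees(th));print(np.c_[r]*1000)
for k in pts["scene"]: print(k,tri(z2p("top",pts["top"][k]),z2p("scene",pts["scene"][k])))
print("knob",tri(z2p("top",(195,508)),z2p("scene",(76,240))), onplane("scene",z2p("scene",(76,238)),.081))
E
python3 - <<'E'
import cv2
i=cv2.imread("pics/top0.png")
cv2.imwrite("pics/tz.png",cv2.resize(i[215:250,265:315],None,fx=16,fy=16,interpolation=cv2.INTER_NEAREST))
cv2.imwrite("pics/tz2.png",cv2.resize(i[170:205,275:325],None,fx=16,fy=16,interpolation=cv2.INTER_NEAREST))
E
```

```text
top [0.52728017 0.00340807] 0.2474478106197459 14.177715198263913
[[ 1.04385115  0.12641   ]
 [ 1.81098798  1.19588767]
 [-0.92461612 -2.62243585]
 [ 1.10597143  0.8246906 ]
 [-3.03619444  0.47544758]]
scene [0.52955714 0.00352003] 0.2421562010234973 13.874528301567942
[[ 0.00675397 -3.02964425]
 [-2.5538535  -0.00447949]
 [-0.16043432  0.76833714]
 [ 2.70753385  2.2657866 ]]
FL (array([0.40910069, 0.06337032, 0.01033376]), np.float64(0.0024235755510936398))
FR (array([ 0.4608462 , -0.14420532,  0.00980211]), np.float64(0.002124387727373055))
pivot (array([0.46457257, 0.05176575, 0.03686658]), np.float64(0.0009484649078988723))
han (array([0.56196484, 0.0115466 , 0.1095218 ]), np.float64(0.00598633445163208))
knob (array([0.42093105, 0.04789086, 0.08087946]), np.float64(0.0014907168157473442)) [0.42228057 0.04863415 0.081     ]
```

View pics/tz.png

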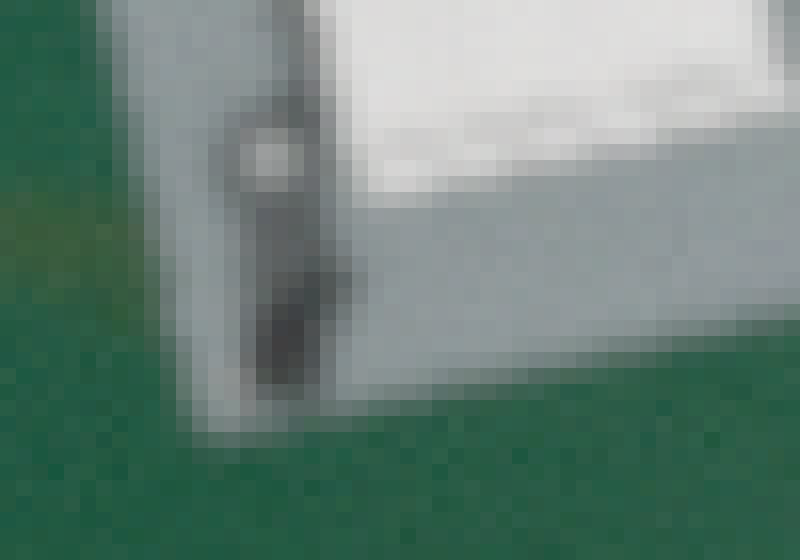

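View pics/tz2.png

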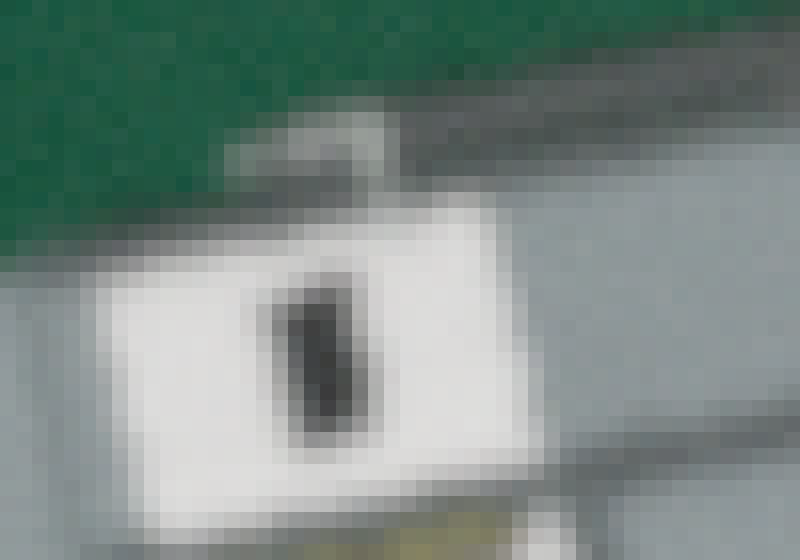

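Both views agree: origin about (0.5285, 0.0035), yaw about 13.8°. The pivot prediction matches its triangulation to under 1 mm. The knob is 44 mm from the pivot against a nominal 42, so the lever is at about -0.15 rad. Next, a move planner.

```bash
cat >> h.py <<'E'
from scipy.spatial.transform import Rotation as Ro
O=np.array([.5285,.0035]); YAW=.241
RF=Ro.from_euler('z',YAW).as_matrix()
def toF(p): return RF.T@(np.array(p)-[*O,0])
def toW(p): return RF@np.array(p)+[*O,0]
def st():
    o=ctrl.get_obs(); R=Ro.from_euler('xyz',o['eef_rot']).as_matrix(); Rf=RF.T@R
    jaw=np.degrees(np.arctan2(Rf[1,1],Rf[0,1]))
    return o,R,Rf,jaw
def show():
    o,R,Rf,jaw=st()
    print("t",round(o['time_s'],2),"tcp fix mm",np.round(toF(o['ee_pos'])*1000,1),"jaw deg in fix",round(jaw,2),"F fix",np.round(RF.T@o['force'],1),"w",round(o['grip_width']*1000,1),"q6",np.round(o['qpos'][5],2),"tilt",np.round(Rf[:,0],4))
def to(p,jawdeg=None):
    """p fixture mm"""
    o,R,Rf,jaw=st(); d=R.T@(toW(np.array(p)/1000)-o['ee_pos'])*100
    s="shift cm %s"%np.round(d,2)
    if jawdeg is not None: # tool x is down: +turn about tool x = -turn about world z
        s+=" turn %.1f"%(-((jawdeg-jaw+180)%360-180))
    print(p,s)
E
python3 -c "
from h import *
show(); o,R,Rf,j=st(); print(np.round(Rf,3))
to((-115,-18,205),90); to((-115,-18,205),-90); to((-130,-18,205),0)
print(toF(tri(z2p('top',(195,508)),z2p('scene',(76,240)))[0]))
# carriage wall front: left corner top scene, z=.040
print(toF(onplane('scene',z2p('scene',(165,295)),.040)),toF(onplane('scene',z2p('scene',(322,383)),.040)),toF(onplane('top',z2p('top',(235,443)),.04)),toF(onplane('top',z2p('top',(424,402)),.04)))
"
```

```text
t 0.1 tcp fix mm [-178.8  558.5  204.9] jaw deg in fix 52.42 F fix [ 0.   0.4 -1.2] w 94.0 q6 -0.07 tilt [-7.e-04 -8.e-04 -1.e+00]
[[-0.001  0.61   0.793]
 [-0.001  0.793 -0.61 ]
 [-1.    -0.001 -0.   ]]
(-115, -18, 205) shift cm [ 3.000e-02 -4.180e+01  4.021e+01] turn -37.6
(-115, -18, 205) shift cm [ 3.000e-02 -4.180e+01  4.021e+01] turn 142.4
(-130, -18, 205) shift cm [ 4.000e-02 -4.271e+01  3.902e+01] turn 52.4
[-0.09386524  0.06878185  0.08087946]
[-0.06311721  0.04292147  0.04      ] [-0.05928378 -0.04868196  0.04      ] [-0.06595128  0.04364081  0.04      ] [-0.06662364 -0.04573063  0.04      ]
```

Emit:
play_rows([
  [[255, 0, -2.1, 2.0, 0], [255, 0, -2.1, 2.0, 0], [255, 0, -2.1, 2.0, 0], [255, 0, -2.1, 2.0, 0], [255, 0, -2.1, 2.0, 0], [255, 0, -2.1, 2.0, 0], [255, 0, -2.1, 2.0, 0], [255, 0, -2.1, 2.0, 0], [255, 0, -2.1, 2.0, 0], [255, 0, -2.1, 2.0, 0]],
], newtons=30)

```text
time_s: 0.93
ee_pos: [0.3201, 0.2292, 0.2053]
eef_rot: [-2.248, 1.571, -2.662]
force: [1.4, 0.8, 0.3]
grip_width: 0.0311
```

Emit:
play_rows([
  [[255, 0, -2.1, 2.0, 0], [255, 0, -2.1, 2.0, 0], [255, 0, -2.1, 2.0, 0], [255, 0, -2.1, 2.0, 0], [255, 0, -2.1, 2.0, 0], [255, 0, -2.1, 2.0, 0], [255, 0, -2.1, 2.0, 0], [255, 0, -2.1, 2.0, 0], [255, 0, -2.0, 2.0, 0], [255, 0, -2.0, 2.0, 0]],
])

```text
time_s: 1.77
ee_pos: [0.4194, -0.0419, 0.2053]
eef_rot: [-2.873, 1.571, 2.995]
force: [0.3, 1.0, -0.3]
grip_width: 0.0003
```

Emit:
play_rows([
  [[255, 0, 0, 0, -6.3], [255, 0, 0, 0, -6.3], [255, 0, 0, 0, -6.3], [255, 0, 0, 0, -6.3], [255, 0, 0, 0, -6.3], [255, 0, 0, 0, -6.3], [255, 0, 0, 0, 0], [255, 0, 0, 0, 0]],
])

```text
time_s: 2.43
ee_pos: [0.4192, -0.0404, 0.2053]
eef_rot: [2.642, 1.57, 2.883]
force: [-0.7, -0.5, -0.6]
grip_width: 0.0004
```

```bash
python3 -c "
from h import *
show();to((-90,-18,23),90);cv2.imwrite('pics/s1.png',cv2.resize(ctrl.camera('scene')[150:330,180:420,::-1],None,fx=3.3,fy=3.3,interpolation=2))"
```

```text
t 2.43 tcp fix mm [-116.6  -16.5  205.3] jaw deg in fix 90.03 F fix [-0.8 -0.4 -0.6] w 0.4 q6 -2.0 tilt [-3.e-04  2.e-04 -1.e+00]
(-90, -18, 23) shift cm [18.23 -0.15  2.67] turn 0.0
```

View pics/s1.png

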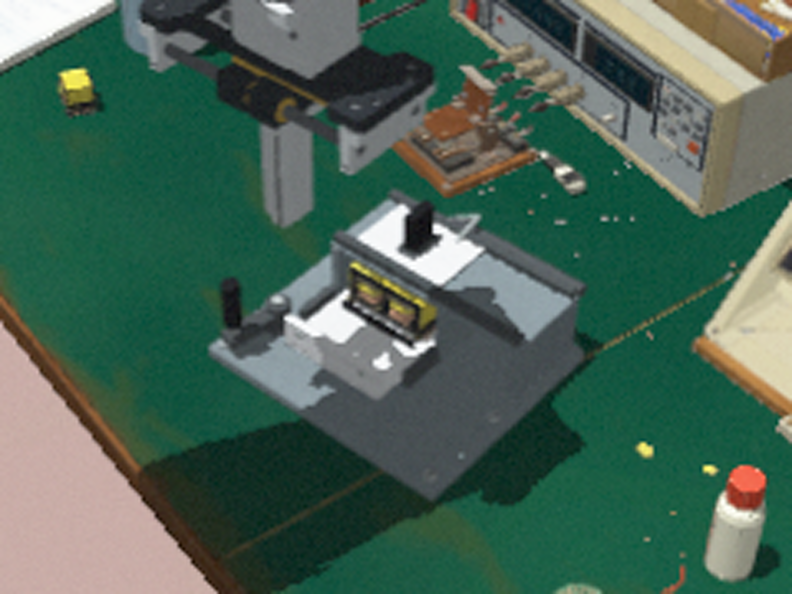

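The fixture is unmoved, and the closed fingers hang in front of it with the jaws along fixture y. Lowering to z = 23 mm.

Emit:
play_rows([
  [[255, 2.5, 0, 0, 0], [255, 2.5, 0, 0, 0], [255, 2.5, 0, 0, 0], [255, 2.5, 0, 0, 0], [255, 2.5, 0, 0, 0], [255, 2.5, 0, 0, 0], [255, 2.0, 0, 0, 0], [255, 1.2, 0, 0, 0], [255, 0, 0, 0, 0]],
])

```text
time_s: 3.23
ee_pos: [0.4179, -0.0402, 0.0213]
eef_rot: [2.718, 1.567, 2.96]
force: [-0.1, 0.1, 0.1]
grip_width: 0.0004
```

Emit:
play_rows([
  [[255, 0, -0.1, 0.8, 0], [255, 0, 0, 0.8, 0], [255, 0, 0, 0.8, 0], [255, 0, 0, 0.5, 0], [255, 0, 0, 0.5, 0], [255, 0, 0, 0.5, 0], [255, 0, 0, 0.5, 0]],
])

```text
time_s: 3.82
ee_pos: [0.4627, -0.0306, 0.0236]
eef_rot: [-1.779, 1.571, -1.534]
force: [-8.6, -3.6, 2.9]
grip_width: 0.0007
```

```bash
python3 -c "
from h import *
show()"
```

```text
t 3.82 tcp fix mm [-72.1 -17.4  23.6] jaw deg in fix 90.23 F fix [-9.2 -1.4  2.9] w 0.7 q6 -1.96 tilt [-0.e+00 -1.e-04 -1.e+00]
```

Contact at about x = -72, so the face is at about -64, as measured. It's pushing at about 9 N while moving. Continuing in smaller steps.

Emit:
play_rows([
  [[255, 0, 0, 0.3, 0], [255, 0, 0, 0.3, 0], [255, 0, 0, 0.3, 0], [255, 0, 0, 0.3, 0], [255, 0, 0, 0.3, 0], [255, 0, 0, 0, 0]],
])

```text
time_s: 4.32
ee_pos: [0.4772, -0.027, 0.0234]
eef_rot: [-0.131, 1.57, 0.114]
force: [-0.1, -0.1, 0.2]
grip_width: 0.0008
```

```bash
python3 -c "
from h import *
show()"
```

```text
t 4.32 tcp fix mm [-57.  -17.4  23.4] jaw deg in fix 90.23 F fix [-0.1 -0.   0.2] w 0.8 q6 -1.95 tilt [ 4.e-04 -0.e+00 -1.e+00]
```

Emit:
play_rows([
  [[255, 0, 0, 0.2, 0], [255, 0, 0, 0.2, 0], [255, 0, 0, 0.15, 0], [255, 0, 0, 0.1, 0]],
])

```text
time_s: 4.65
ee_pos: [0.4832, -0.0255, 0.0234]
eef_rot: [-3.043, 1.571, -2.799]
force: [-1.3, -0.9, 0.0]
grip_width: 0.0008
```

```bash
python3 -c "
from h import *
show()"
```

```text
t 4.65 tcp fix mm [-50.9 -17.3  23.4] jaw deg in fix 90.23 F fix [-1.5 -0.6  0. ] w 0.8 q6 -1.94 tilt [-1.e-04 -0.e+00 -1.e+00]
```

Emit:
play_rows([
  [[255, 0, 0, 0.1, 0], [255, 0, 0, 0.1, 0], [255, 0, 0, 0.1, 0]],
])

```text
time_s: 4.9
ee_pos: [0.4846, -0.0251, 0.0233]
eef_rot: [3.038, 1.567, -3.0]
force: [-18.5, -7.9, 13.6]
grip_width: 0.0005
```

Emit:
play_rows([
  [[255, 0, 0, 0.1, 0], [255, 0, 0, 0.1, 0]],
])

```text
time_s: 5.07
ee_pos: [0.4848, -0.0251, 0.0233]
eef_rot: [3.032, 1.563, -3.006]
force: [-33.6, -12.7, 27.8]
grip_width: 0.0006
```

```bash
python3 -c "
from h import *
show()"
```

```text
t 5.07 tcp fix mm [-49.3 -17.3  23.3] jaw deg in fix 90.25 F fix [-35.7  -4.4  27.8] w 0.6 q6 -1.94 tilt [-8.2e-03  9.0e-04 -1.0e+00]
```

The hard stop is reached: 36 N with no further motion, at x = -49.3 and so a face at about -41 (nominal -40). Backing off and rising.

Emit:
play_rows([
  [[255, 0, 0, -0.6, 0], [255, 0, 0, -1.0, 0], [255, 0, 0, -1.5, 0], [255, -1, 0, -2.0, 0], [255, -2, 0, -1.5, 0], [255, -2.5, 0, 0, 0], [255, -2.5, 0, 0, 0], [255, -1, 0, 0, 0], [255, 0, 0, 0, 0]],
])

```text
time_s: 5.82
ee_pos: [0.4252, -0.0404, 0.1155]
eef_rot: [-0.4, 1.566, -0.155]
force: [-0.9, 0.4, 0.7]
grip_width: 0.0008
```

```bash
python3 -c "
from h import *
show(); to((-87,106,112),-8.6); cv2.imwrite('pics/t2.png',cv2.resize(ctrl.camera('top')[165:250,255:350,::-1],None,fx=7,fy=7,interpolation=2));cv2.imwrite('pics/s2.png',cv2.resize(ctrl.camera('scene')[190:305,235:365,::-1],None,fx=5.2,fy=5.2,interpolation=2))"
```

```text
t 5.82 tcp fix mm [-110.8  -18.   115.5] jaw deg in fix 90.23 F fix [-0.8  0.5  0.7] w 0.8 q6 -2.0 tilt [ 0.0043 -0.0018 -1.    ]
(-87, 106, 112) shift cm [ 0.34 12.39  2.43] turn 98.8
```

View pics/s2.png

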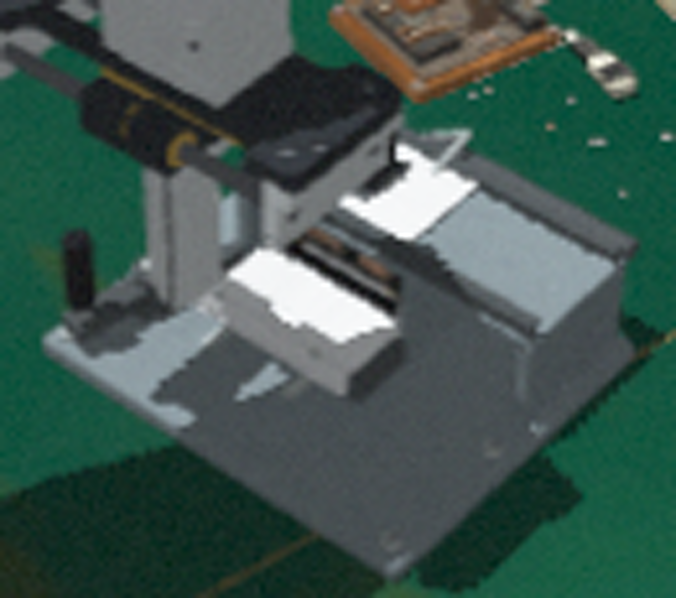

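The carriage wall has moved in, its near corner now at about (350,385) in the zoom, and the knob hasn't moved. Next I go to the left of the knob and turn.

Emit:
play_rows([
  [[255, 0, 1.8, 0.4, 0], [255, 0, 1.8, 0.4, 0], [255, 0, 1.8, 0.4, 0], [255, 0, 1.8, 0.4, 0], [255, 0, 1.8, 0.4, 0], [255, 0, 1.8, 0.4, 0], [255, 0, 1.6, 0, 0], [255, 0, 0, 0, 0]],
])

```text
time_s: 6.58
ee_pos: [0.416, 0.0876, 0.1118]
eef_rot: [2.883, 1.568, 3.13]
force: [0.2, 0.4, -0.4]
grip_width: 0.0003
```

Emit:
play_rows([
  [[255, 0, 0, 0, 7], [255, 0, 0, 0, 7], [255, 0, 0, 0, 7], [255, 0, 0, 0, 7], [255, 0, 0, 0, 7], [255, 0, 0, 0, 7], [255, 0, 0, 0, 7], [255, 0, 0, 0, 7], [255, 0, 0, 0, 7], [255, 0, 0, 0, 7], [255, 0, 0, 0, 7], [255, 0, 0, 0, 7]],
])

```text
time_s: 7.58
ee_pos: [0.4168, 0.0852, 0.1122]
eef_rot: [-1.754, 1.569, -2.982]
force: [-1.0, 0.2, 0.0]
grip_width: 0.0006
```

Emit:
play_rows([
  [[255, 0, 0, 0, 7], [255, 0, 0, 0, 7], [255, 0, 0, 0, 0.8], [255, 0, 0, 0, 0]],
])

```text
time_s: 7.92
ee_pos: [0.4168, 0.0854, 0.1125]
eef_rot: [-1.535, 1.569, -3.012]
force: [-0.1, 0.5, 1.0]
grip_width: 0.0006
```

```bash
python3 -c "
from h import *
show(); to((-87,106,47),-8.6); print(np.round(st()[2],3))
cv2.imwrite('pics/s3.png',cv2.resize(ctrl.camera('scene')[170:305,215:365,::-1],None,fx=4.4,fy=4.4,interpolation=2))"
```

```text
t 7.92 tcp fix mm [-88.9 106.2 112.5] jaw deg in fix -8.44 F fix [-0.   0.5  1. ] w 0.6 q6 0.02 tilt [-1.5e-03  2.0e-04 -1.0e+00]
(-87, 106, 47) shift cm [ 6.55  0.2  -0.01] turn 0.2
[[-0.002  0.989 -0.147]
 [ 0.    -0.147 -0.989]
 [-1.    -0.002  0.   ]]
```

View pics/s3.png

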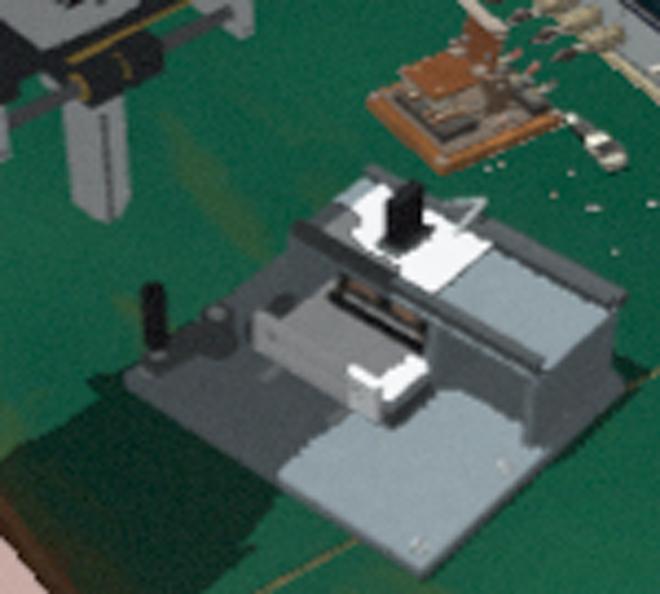

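Lowering beside the knob.

Emit:
play_rows([
  [[255, 1.5, 0.1, 0, 0], [255, 2.0, 0.1, 0, 0], [255, 1.8, 0, 0, 0], [255, 1.2, 0, 0, 0], [255, 0, 0, 0, 0], [255, 0, 0, 0.7, 0], [255, 0, 0, 0.6, 0], [255, 0, 0, 0.5, 0]],
])

```text
time_s: 8.63
ee_pos: [0.4213, 0.0673, 0.0493]
eef_rot: [1.493, 1.569, 0.015]
force: [0.3, -0.4, 0.7]
grip_width: 0.0004
```

Emit:
play_rows([
  [[255, 0, 0, 0.2, 0], [255, 0, 0, 0.2, 0], [255, 0, 0, 0.2, 0]],
])

```text
time_s: 8.88
ee_pos: [0.4215, 0.0619, 0.0488]
eef_rot: [1.908, 1.57, 0.428]
force: [-0.6, 2.2, 0.9]
grip_width: 0.0002
```

```bash
python3 -c "
from h import *
show()"
```

```text
t 8.88 tcp fix mm [-90.   82.3  48.8] jaw deg in fix -8.58 F fix [-0.   2.3  0.9] w 0.2 q6 -0.03 tilt [ 7.e-04  1.e-04 -1.e+00]
```

In contact with 2.3 N, and 14 mm behind the knob axis as expected. Starting the arc.

Emit:
play_rows([
  [[255, 0, -0.15, 0.52, -7], [255, 0, -0.15, 0.52, -7], [255, 0, -0.15, 0.52, -7], [255, 0, -0.15, 0.52, -7], [255, 0, -0.15, 0.52, -7], [255, 0, -0.15, 0.52, -7]],
])

```text
time_s: 9.38
ee_pos: [0.4249, 0.0304, 0.0486]
eef_rot: [2.724, 1.571, 1.984]
force: [-1.4, 2.5, 0.8]
grip_width: 0.0008
```

```bash
python3 -c "
from h import *
show()
o,R,Rf,j=st(); d=toF(o['ee_pos'])-[-.0505,.062,0]; t=np.radians(j); print('rad',-d[:2]@[np.cos(t),np.sin(t)],'tan',d[:2]@[np.sin(t),-np.cos(t)])
cv2.imwrite('pics/s4.png',cv2.resize(ctrl.camera('scene')[170:305,215:365,::-1],None,fx=4.4,fy=4.4,interpolation=2))"
```

```text
t 9.38 tcp fix mm [-94.2  50.9  48.6] jaw deg in fix 33.79 F fix [-0.8  2.7  0.8] w 0.8 q6 -0.85 tilt [-0.e+00  2.e-04 -1.e+00]
rad 0.04250122662240132 tan -0.015062529662712501
```

View pics/s4.png

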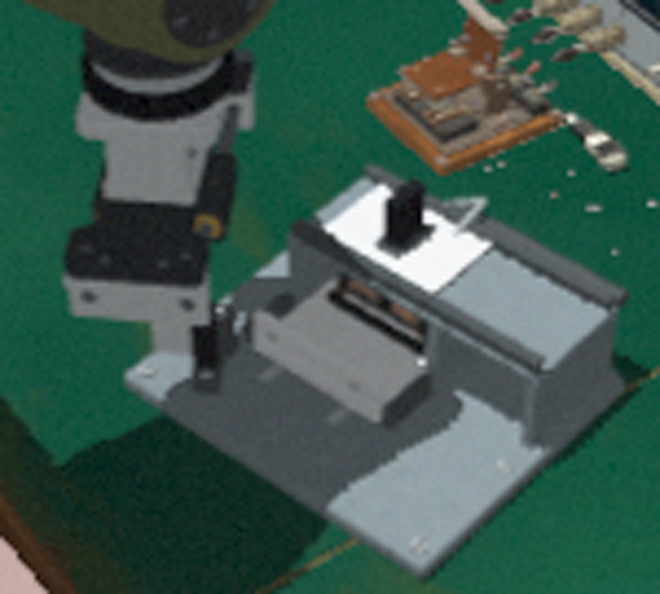

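The lever is following: the knob is now at about (207,350) with the finger behind it. Continuing.

Emit:
play_rows([
  [[255, 0, -0.15, 0.52, -7], [255, 0, -0.15, 0.52, -7], [255, 0, -0.15, 0.52, -7], [255, 0, -0.15, 0.52, -7], [255, 0, -0.15, 0.52, -7], [255, 0, -0.15, 0.52, -7], [255, 0, 0, 0, 0]],
])

```text
time_s: 10.02
ee_pos: [0.4491, 0.0093, 0.0485]
eef_rot: [-1.777, 1.571, -1.787]
force: [0.3, -0.6, 0.4]
grip_width: 0.0003
```

```bash
cat >> h.py <<'E'
def lev():
    show(); o,R,Rf,j=st(); d=toF(o['ee_pos'])-[-.0505,.062,0]; t=np.radians(j); print('rad',-d[:2]@[np.cos(t),np.sin(t)],'tan',d[:2]@[np.sin(t),-np.cos(t)])
E
python3 -c "
from h import *
lev()"
```

```text
t 10.02 tcp fix mm [-75.7  24.5  48.5] jaw deg in fix 75.6 F fix [ 0.1 -0.6  0.4] w 0.3 q6 -1.62 tilt [-1.e-04 -2.e-04 -1.e+00]
rad 0.042549871844046884 tan -0.015073973474162401
```

Emit:
play_rows([
  [[255, 0, -0.15, 0.52, -7], [255, 0, -0.12, 0.4, -5.4], [255, 0, 0, 0.1, 0], [255, 0, 0, 0.1, 0]],
])

```text
time_s: 10.35
ee_pos: [0.4594, 0.0075, 0.0483]
eef_rot: [-2.979, 1.569, -2.783]
force: [-7.8, -7.4, 3.7]
grip_width: 0.0003
```

```bash
python3 -c "
from h import *
lev()"
```

```text
t 10.35 tcp fix mm [-66.1  20.4  48.3] jaw deg in fix 87.41 F fix [-9.3 -5.3  3.7] w 0.3 q6 -1.83 tilt [-1.4e-03 -2.0e-04 -1.0e+00]
rad 0.04227495491402438 tan -0.013702559383185361
```

Emit:
play_rows([
  [[255, 0, 0, 0.1, 0], [255, 0, 0, 0.1, 0]],
])

```text
time_s: 10.52
ee_pos: [0.46, 0.0076, 0.0482]
eef_rot: [-3.095, 1.566, -2.9]
force: [-19.0, -10.6, 12.9]
grip_width: 0.0009
```

```bash
python3 -c "
from h import *
lev()
cv2.imwrite('pics/s5.png',cv2.resize(ctrl.camera('scene')[170:305,215:365,::-1],None,fx=4.4,fy=4.4,interpolation=2))"
```

```text
t 10.52 tcp fix mm [-65.6  20.3  48.2] jaw deg in fix 87.4 F fix [-21.   -5.8  12.9] w 0.9 q6 -1.83 tilt [-0.0049 -0.     -1.    ]
rad 0.042316819754428914 tan -0.013185417729868948
```

View pics/s5.png

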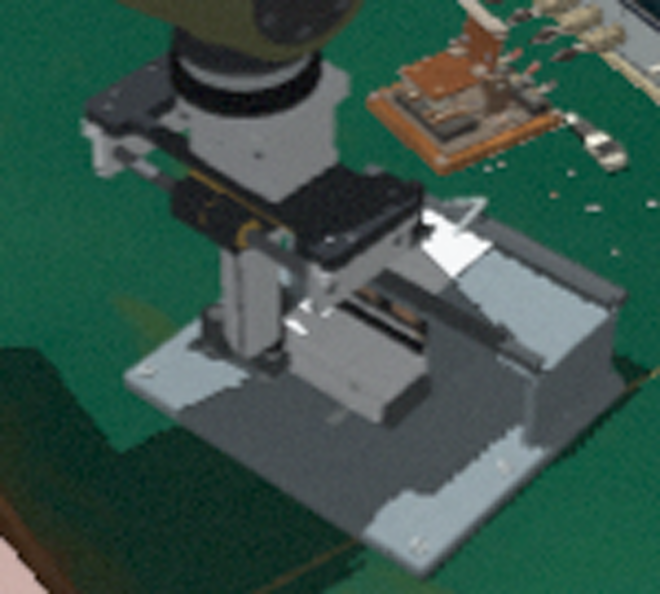

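The lever is at its stop: the force climbs to 21 N with only 0.5 mm of motion, and the knob is at x of about -50.6. Backing off, rising and checking.

Emit:
play_rows([
  [[255, 0, 0, -0.5, 0], [255, 0, 0, -1.0, 0], [255, 0, 0, -2.0, 0], [255, -1.5, 0, -2, 0], [255, -3, 0, 0, 0], [255, -3, 0, 0, 0], [255, -3, 0, 0, 0], [255, -2, 0, 0, 0], [255, 0, 0, 0, 0]],
])

```text
time_s: 11.32
ee_pos: [0.4096, -0.0029, 0.1773]
eef_rot: [-0.25, 1.564, -0.053]
force: [0.1, 0.7, 1.0]
grip_width: 0.0006
```

```bash
python3 -c "
from h import *
lev(); to((37,0,172),90)
cv2.imwrite('pics/t6.png',cv2.resize(ctrl.camera('top')[165:250,255:350,::-1],None,fx=7.0588,fy=7.0588,interpolation=2))
cv2.imwrite('pics/s6.png',cv2.resize(ctrl.camera('scene')[170:305,215:365,::-1],None,fx=4.4,fy=4.4,interpolation=2))"
```

```text
t 11.32 tcp fix mm [-117.    22.2  177.3] jaw deg in fix 87.45 F fix [0.3 0.6 1. ] w 0.6 q6 -1.86 tilt [ 0.0067 -0.002  -1.    ]
rad 0.04275212543450607 tan -0.06466398095213252
(37, 0, 172) shift cm [ 0.64 -1.53 15.48] turn -2.6
```

View pics/s6.png

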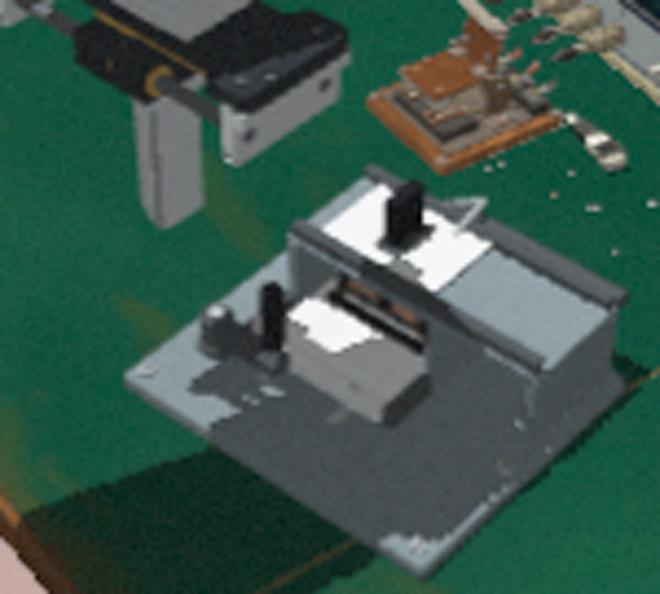

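The lever lies across the front, with the knob at about (271,320). The shutter is still shut. Moving over the handle with the fingers half open.

Emit:
play_rows([
  [[120, 0, -0.2, 2.0, -2.6], [120, 0, -0.2, 2.0, 0], [120, 0, -0.2, 2.0, 0], [120, 0, -0.2, 2.0, 0], [120, 0, -0.2, 2.0, 0], [120, 0, -0.2, 2.0, 0], [120, 0, -0.2, 2.0, 0], [120, 0, 0, 1.4, 0], [120, 0, 0, 0, 0], [120, 0, 0, 0, 0]],
])

```text
time_s: 12.25
ee_pos: [0.5603, 0.0206, 0.1716]
eef_rot: [2.833, 1.568, 3.079]
force: [-0.4, 0.4, 0.1]
grip_width: 0.0501
```

```bash
python3 -c "
from h import *
k=np.array((271,287.))/4.4+[215,170]; P=toF(onplane('scene',k,.081)); print('knob',P)
show(); to((36.5,0,78),90)
"
```

```text
knob [-0.05034429  0.01980066  0.081     ]
t 12.25 tcp fix mm [ 34.9   9.  171.6] jaw deg in fix 90.32 F fix [-0.3  0.5  0.1] w 50.1 q6 -1.85 tilt [-2.6e-03  8.0e-04 -1.0e+00]
(36.5, 0, 78) shift cm [ 9.36 -0.91  0.18] turn 0.3
```

The knob reads (-50.3, 19.8) against an expected (-50.5, 20), so it's locked. Centring on the handle and descending.

Emit:
play_rows([
  [[120, 0, -0.5, 0.1, 0], [120, 0, -0.4, 0.1, 0], [120, 1.5, 0, 0, 0], [120, 1.5, 0, 0, 0], [120, 0, 0, 0, 0]],
])

```text
time_s: 12.67
ee_pos: [0.5637, 0.0116, 0.141]
eef_rot: [2.857, 1.567, 3.105]
force: [-0.5, 0.5, -0.3]
grip_width: 0.0501
```

```bash
python3 -c "
from h import *
show(); to((36.5,0,78),90)
cv2.imwrite('pics/t7.png',cv2.resize(ctrl.camera('top')[165:250,255:350,::-1],None,fx=7.0588,fy=7.0588,interpolation=2))
cv2.imwrite('pics/s7.png',cv2.resize(ctrl.camera('scene')[170:305,215:365,::-1],None,fx=4.4,fy=4.4,interpolation=2))"
```

```text
t 12.67 tcp fix mm [ 36.1  -0.6 141. ] jaw deg in fix 90.36 F fix [-0.4  0.6 -0.3] w 50.1 q6 -1.86 tilt [-0.0035  0.001  -1.    ]
(36.5, 0, 78) shift cm [6.3  0.05 0.06] turn 0.4
```

View pics/s7.png

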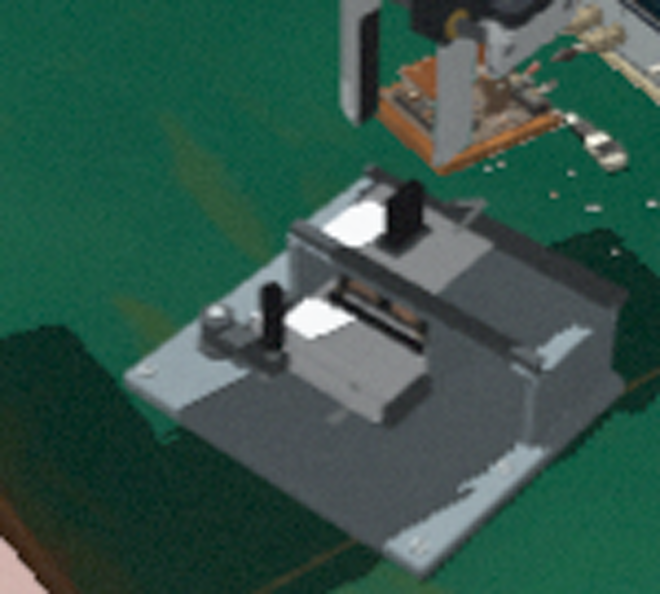

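The fingers straddle the handle. Descending to z of about 79 mm and gripping.

Emit:
play_rows([
  [[120, 1.5, 0, 0, 0], [120, 1.5, 0, 0, 0], [120, 1.5, 0, 0, 0], [120, 1.0, 0, 0, 0], [120, 0.7, 0, 0, 0], [120, 0, 0, 0, 0], [120, 0, 0, 0, 0]],
], newtons=30)

```text
time_s: 13.35
ee_pos: [0.5654, 0.0121, 0.0821]
eef_rot: [-0.331, 1.57, -0.082]
force: [0.3, -0.6, 0.2]
grip_width: 0.0498
```

```bash
python3 -c "
from h import *
show()"
```

```text
t 13.35 tcp fix mm [37.9 -0.5 82.1] jaw deg in fix 90.42 F fix [ 0.2 -0.6  0.2] w 49.8 q6 -1.86 tilt [ 6.e-04 -2.e-04 -1.e+00]
```

Emit:
play_rows([
  [[180, 0, 0, 0, 0], [220, 0, 0, 0, 0], [235, 0, 0, 0, 0], [245, 0, 0, 0, 0], [255, 0, 0, 0, 0], [255, 0, 0, 0, 0]],
], newtons=30)

```text
time_s: 13.85
ee_pos: [0.5652, 0.0121, 0.0816]
eef_rot: [-0.245, 1.571, 0.003]
force: [-0.3, 0.3, -0.7]
grip_width: 0.0133
```

```bash
python3 -c "
from h import *
show()
cv2.imwrite('pics/s8.png',cv2.resize(ctrl.camera('scene')[170:305,215:365,::-1],None,fx=4.4,fy=4.4,interpolation=2))"
```

```text
t 13.85 tcp fix mm [37.7 -0.4 81.6] jaw deg in fix 90.43 F fix [-0.2  0.4 -0.7] w 13.3 q6 -1.86 tilt [ 1.e-04 -0.e+00 -1.e+00]
```

View pics/s8.png

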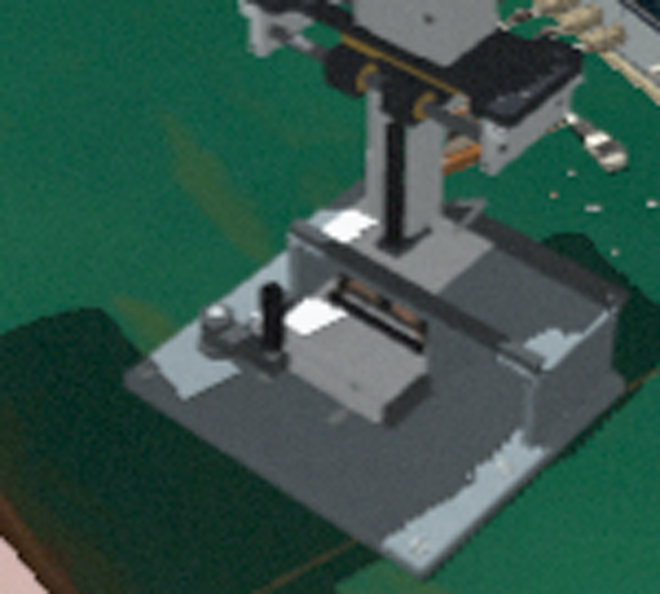

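The fingers are around the handle, at 13.3 mm and still closing. Letting the grip finish at 40 N.

Emit:
play_rows([
  [[255, 0, 0, 0, 0], [255, 0, 0, 0, 0], [255, 0, 0, 0, 0], [255, 0, 0, 0, 0]],
], newtons=40)

```text
time_s: 14.23
ee_pos: [0.5653, 0.0114, 0.0816]
eef_rot: [-1.241, 1.57, -0.993]
force: [1.3, -3.7, -0.1]
grip_width: 0.0092
```

```bash
python3 -c "
from h import *
show(); o,R,Rf,j=st(); print(np.round(Rf,3)); print(o['ee_pos'].tolist())"
```

```text
t 14.23 tcp fix mm [37.7 -1.1 81.6] jaw deg in fix 90.39 F fix [ 0.4 -3.9 -0.1] w 9.2 q6 -1.86 tilt [ 3.e-04 -1.e-03 -1.e+00]
[[ 0.    -0.007  1.   ]
 [-0.001  1.     0.007]
 [-1.    -0.001  0.   ]]
[0.5653410238603392, 0.011440099270902265, 0.08156710849300623]
```

Gripped: the width is 9.2 mm, and 3.9 N along y shows the shutter resting on its shut stop at TCP y = -1.1. The target TCP y is therefore about -36. Sliding slowly.

Emit:
play_rows([
  [[255, 0, -0.3, 0, 0], [255, 0, -0.3, 0, 0], [255, 0, -0.3, 0, 0], [255, 0, -0.3, 0, 0], [255, 0, -0.3, 0, 0], [255, 0, -0.3, 0, 0], [255, 0, 0, 0, 0]],
])

```text
time_s: 14.82
ee_pos: [0.5695, -0.0058, 0.0815]
eef_rot: [2.706, 1.57, 2.954]
force: [-4.5, 1.9, 5.2]
grip_width: 0.0096
```

```bash
python3 -c "
from h import *
show()"
```

```text
t 14.82 tcp fix mm [ 37.6 -18.8  81.5] jaw deg in fix 90.4 F fix [-3.9  2.9  5.2] w 9.6 q6 -1.89 tilt [-3.e-04  1.e-04 -1.e+00]
```

Emit:
play_rows([
  [[255, 0, -0.3, 0, 0], [255, 0, -0.3, 0, 0], [255, 0, -0.3, 0, 0], [255, 0, -0.3, 0, 0], [255, 0, -0.25, 0, 0], [255, 0, -0.2, 0, 0], [255, 0, 0, 0, 0], [255, 0, 0, 0, 0]],
])

```text
time_s: 15.48
ee_pos: [0.5733, -0.0213, 0.0815]
eef_rot: [2.602, 1.57, 2.851]
force: [-6.6, 4.5, 6.1]
grip_width: 0.0095
```

```bash
python3 -c "
from h import *
show()
t=ctrl.camera('top');s=ctrl.camera('scene'); cv2.imwrite('pics/top9.png',t[:,:,::-1]);cv2.imwrite('pics/scene9.png',s[:,:,::-1])
cv2.imwrite('pics/t9.png',cv2.resize(t[165:250,255:350,::-1],None,fx=7.0588,fy=7.0588,interpolation=2))
cv2.imwrite('pics/s9.png',cv2.resize(s[190:305,235:365,::-1],None,fx=5.2174,fy=5.2174,interpolation=2))"
```

```text
t 15.48 tcp fix mm [ 37.6 -34.7  81.5] jaw deg in fix 90.42 F fix [-5.4  6.   6.1] w 9.5 q6 -1.92 tilt [-8.e-04  5.e-04 -1.e+00]
```

View pics/s9.png

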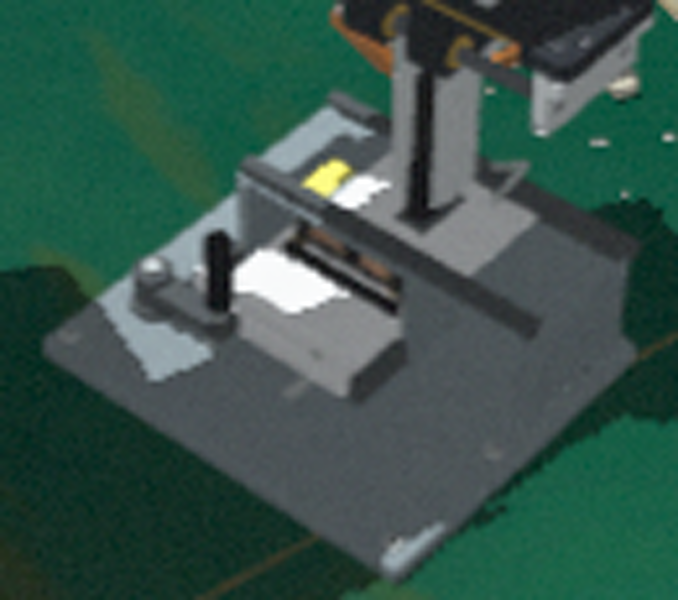

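View pics/t9.png

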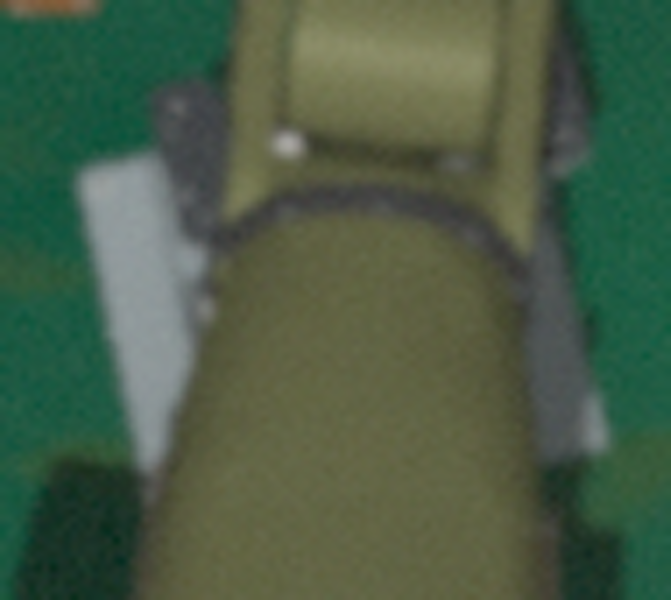

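The top view is blocked by the arm. The scene view shows the first window open with the yellow transformer visible at (328,180), and the lever still across the front. Measuring the plate's shift from its right-hand corners.

```bash
python3 -c "
from h import *
for a,b in(((481,185),(539,213)),((411,243),(470,273)),((383,113+55),(433,198))):
    A,B=[toF(onplane('scene',z2p('scene',p),.07))*1000 for p in(a,b)]; print(A,B,B-A)
# edge profiles along line parallel fixture y on plate plane z=.070
A=cv2.imread('pics/scene0.png').astype(np.float32).mean(2); Bm=cv2.imread('pics/scene9.png').astype(np.float32).mean(2)
for x in(15,25,50,58):
    ys=np.arange(-20,-95,-1.)
    P=proj('scene',[toW((x/1000,y/1000,.070)) for y in ys]).astype(np.float32)
    for im in(A,Bm):
        v=cv2.remap(im,P[:,:1],P[:,1:],cv2.INTER_LINEAR)[:,0]; v=cv2.GaussianBlur(v[:,None],(1,7),2)[:,0]; g=-np.gradient(v)
        k=g[3:-3].argmax()+3; print(x,'edge y',ys[k],round(float(g[k]),1),end=' | ')
    print()
"
```

```text
[ 65.33010329 -41.63830997  70.        ] [ 67.19580732 -73.90909602  70.        ] [ 1.86570403e+00 -3.22707861e+01 -9.94759830e-14]
[ 12.80793581 -41.28819833  70.        ] [ 14.48342725 -73.90813748  70.        ] [  1.67549144 -32.61993915   0.        ]
[44.97285688  0.92556361 70.        ] [ 43.57300165 -30.07021518  70.        ] [ -1.39985523 -30.99577878   0.        ]
15 edge y -40.0 19.9 | 15 edge y -75.0 8.7 | 
25 edge y -41.0 22.4 | 25 edge y -24.0 13.4 | 
50 edge y -41.0 16.4 | 50 edge y -75.0 9.0 | 
58 edge y -40.0 20.6 | 58 edge y -76.0 9.1 |
```

The camera gives 32.5 to 35 mm and the TCP 33.6 mm. I'll add 1.3 mm and hold.

Emit:
play_rows([
  [[255, 0, -0.07, 0, 0], [255, 0, -0.06, 0, 0], [255, 0, 0, 0, 0], [255, 0, 0, 0, 0], [255, 0, 0, 0, 0], [255, 0, 0, 0, 0], [255, 0, 0, 0, 0], [255, 0, 0, 0, 0], [255, 0, 0, 0, 0], [255, 0, 0, 0, 0], [255, 0, 0, 0, 0], [255, 0, 0, 0, 0]],
])

```text
time_s: 16.58
ee_pos: [0.5735, -0.0224, 0.0815]
eef_rot: [2.613, 1.57, 2.862]
force: [-6.4, 3.8, 6.8]
grip_width: 0.0098
```

```bash
python3 -c "
from h import *
show()
s=ctrl.camera('scene'); cv2.imwrite('pics/scene10.png',s[:,:,::-1])
cv2.imwrite('pics/s10.png',s[:,:,::-1])
A=cv2.imread('pics/scene0.png').astype(np.float32).mean(2); Bm=cv2.imread('pics/scene10.png').astype(np.float32).mean(2)
for x in(15,50,54,58):
    ys=np.arange(-30,-95,-.5)
    P=proj('scene',[toW((x/1000,y/1000,.070)) for y in ys]).astype(np.float32)
    for im in(A,Bm):
        v=cv2.remap(im,P[:,:1],P[:,1:],cv2.INTER_LINEAR)[:,0]; v=cv2.GaussianBlur(v[:,None],(1,13),4)[:,0]; g=-np.gradient(v)
        k=g[6:-6].argmax()+6; print(x,'edge y',ys[k],end=' | ')
    print()
"
```

```text
t 16.58 tcp fix mm [ 37.5 -35.9  81.5] jaw deg in fix 90.43 F fix [-5.3  5.2  6.8] w 9.8 q6 -1.92 tilt [-9.e-04  5.e-04 -1.e+00]
15 edge y -40.0 | 15 edge y -77.0 | 
50 edge y -40.5 | 50 edge y -38.0 | 
54 edge y -40.5 | 54 edge y -76.5 | 
58 edge y -40.5 | 58 edge y -76.0 |
```

View pics/s10.png

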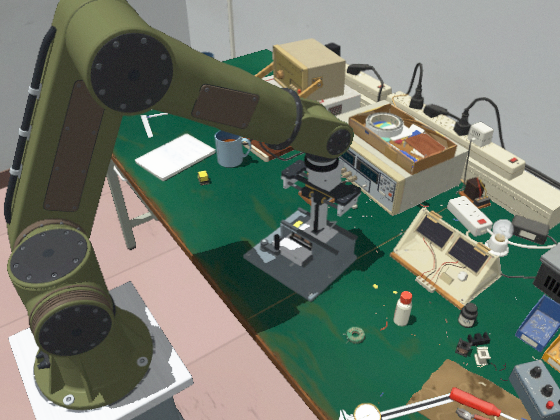

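The TCP gives 34.8 mm of travel and the camera edges about 36 mm. The hold is steady at 5 N, which matches the spring. The bystanders are where they were: yellow transformer (203,177), mug (230,147), glue (403,308) and toroid (356,335). Handing in.

```bash
python3 -c "
from station import ctrl
print(ctrl.hand_in())"
```

```text
the job is handed in; nothing more can be done
None
```

I did the job in the order asked and handed it in at about 16.6 s, with the gripper still holding the shutter at about half travel.

1. **Carriage:** pushed in to its hard stop. The force rose to 36 N with no further motion. That put the wall face at fixture x of about -41 mm, against a nominal -40.
2. **Lever:** swung across the front to its stop, where the force rose to 21 N. The camera then put the knob at (-50, 20) mm, against an expected (-50.5, 20) for fully locked.
3. **Shutter:** gripped by the handle at 40 N and slid open. The arm position gave 34.8 mm of travel and the plate's edge in the camera about 36 mm, against 35 asked. The hold was steady, with about 5 N along the slide, which matches the spring.

**Weaker checks:**
- Near the end the arm blocked the top view, so the last shutter checks rest on the arm position and the scene camera. One of the four edge readings at the final position locked onto a wrong feature, and I ignored it.
- An earlier corner measurement gave 32.5 mm when the arm position read 33.6 mm. All the readings are well inside the 28 to 50 mm range in which only the first window is open.
- The grip carried a side load of about 5 N along x and 7 N upward that I left in place.

The loose things looked untouched in the last picture.

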